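Swap three containers into the holders that fit them

TASK

The small dropper bottle, the orange-lidded tub and the tall bottle have been put back in each other's holders: move them round so that the dropper bottle stands in the holder with the smallest well, the tub in the middle-sized one and the tall bottle in the largest, each upright and right down in its well. Only one goes in a holder at a time, so park one on the empty cork mat or another clear spot on the way; keep the containers upright and leave the carton, the slide box and the timer where they are.

Things in the scene. Friction and masses are not known exactly. Their poses are not given: they have to be found in the camera images.
- dropper_center (a point): SMALL container, loose: slim white squeeze bottle with a red pointed nozzle, 66 mm tall overall, round body 26 mm across up to 53 mm above the foot. Origin at its centre, half-way up; z along its upright axis. Starts in the medium holder. Grip the body 35 to 42 mm above the foot. About 70 g.
- tub_center (a point): MIDDLE-SIZED container, loose: low round white tub with an orange lid, 41 mm tall; foot end 45 mm across, lid 48 mm across from 30 mm above the foot to the top. Origin at its centre, half-way up; z along its upright axis. Starts in the large holder. Grip the lid, 30 to 36 mm above the foot, so that the fingertips stay clear of the holder's rim. About 70 g.
- saline_center (a point): LARGE container, loose: tall white round bottle with a green band and a white pointed nozzle, 135 mm tall overall, body 58 mm across up to 108 mm above the foot, narrow (30 mm) above that. Origin at its centre, half-way up; z along its upright axis. Starts standing across the well of the small holder. Grip the body 85 to 95 mm above the foot, so that the gripper clears the nozzle. About 280 g.
- holder_small: Fixed white round holder, 100 mm across and 12 mm high, with a round flat-bottomed well 44 mm across in its middle (dark floor 6 mm above the worktop, so the well is 6 mm deep). Belongs to the dropper bottle, which stands in the well with 18 mm of play in all. Origin at the centre of its underside, on the worktop; z up.
- holder_medium: Fixed white round holder, 100 mm across and 12 mm high, with a round flat-bottomed well 62 mm across in its middle (dark floor 6 mm above the worktop, so the well is 6 mm deep). Belongs to the tub, which stands in the well with 17 mm (to its 45 mm foot) of play in all. Origin at the centre of its underside, on the worktop; z up.
- holder_large: Fixed white round holder, 100 mm across and 12 mm high, with a round flat-bottomed well 76 mm across in its middle (dark floor 6 mm above the worktop, so the well is 6 mm deep). Belongs to the tall bottle, which stands in the well with 18 mm of play in all. Origin at the centre of its underside, on the worktop; z up.
- park_mat: Fixed flat round cork mat, 100 mm across, 4 mm high, without a well; empty at the start: a free spot to park a container. Origin at the centre of its underside, on the worktop. (Fixed surroundings: a tall green incubator stands behind the work, 0.65 m high; its nearest corner is about 0.6 m ahead of the robot at about y = -0.07, and its faces run back from there to the left and to the right. Carry things round on the near side of it.)
- carton_center (a point): Bystander, loose: small white carton with a blue stripe, 36 x 60 x 24 mm. Origin at its centre; leave it alone.
- slides_center (a point): Bystander, loose: dark blue slide box, 38 x 89 x 32 mm. Origin at its centre; leave it alone.
- bench_timer_center (a point): Bystander, loose: white bench timer, 66 x 64 x 18 mm. Origin at its centre; leave it alone.
There are look-alikes about, which are no part of the job. Leave any purple look-alike of the part that bears tub_center alone.

How it is judged:
By the outcome, as a careful person would: the job done as asked, in the order asked, and still so for the second after the job is handed in, with the robot touching nothing.
It also fails if it takes over 112 s, if anything falls off the work surface, if the arm or the gripper's body presses on something with over 40 N, if the wrist force passes 120 N, or if a joint passes its speed limit or range.

ROBOT

A 6-joint arm with a two-finger parallel gripper is mounted at the origin on a cart in front of the work surface, level with it; the furniture and walls round the work are solid. World frame = base frame: x ahead of the robot, y to its left, z up, the work surface at z = 0. Lengths are in m, angles in rad, forces in N, time in s.
With the tool pointing down it reaches from about 0.3 to 0.875 m from the base axis. Payload 6.4 kg.
Tool frame: the origin (TCP) lies at the very end of the fingers, on their centre line; the grasp point (between the pads) lies 19 mm behind it (ctrl.hold_point_z is the distance from the TCP to the grasp point, in m); y points along the fingers, x is the direction in which the jaws open and shut, and the axes are right-handed (so a half turn about y gives the same grasp; the last joint's range is limited). The gripper opens to 85 mm and grips with 20 to 120 N. Pads are 22 mm wide; open, the fingers measure 114 mm over their backs; the gripper's body (76 mm by 85 mm) begins 54 mm behind the grasp point. The pads swing forward as they close: fully open they stand 13 mm farther back than shut.
Start: joints at [-1.382, 0.181, 1.607, -0, 1.354, -0.206], TCP at [0.221, -0.531, 0.231] pointing down, gripper open.
Joint ranges: [-2.99, 2.99], [-0.89, 2.07], [0.3, 2.58], [-1.14, 4.28], [0, 2.63], [-3.12, 3.12]. Speed limits (rad/s): [2.57, 2.57, 3.01, 3.14, 3.14, 3.14].

INTERFACE

Orientations are given as a unit quaternion [w, x, y, z].
In Python, from bench import ctrl, imaging gives the robot as it stands.
- The arm moves only by the shell command python3 -m jog 'ROWS'. ROWS is JSON, a list of rows, each a list of 3 entries, a list of its own where there are three numbers: the shift along the tool's x, y, z in cm, then the turn, a rotation vector about the tool's x, y, z in rad, then the finger opening in cm, from 0 to 8.54. A call has 1 to 12 rows; each row shifts and turns the pose as measured when the row begins, along the tool's axes as they then stand; what a row does not reach is not made up. A row lasts 1/12 s, in which the tool goes at most 41.7 mm and 7.16 degrees, less where a joint would pass 70% of its speed; a pose out of reach is approached as far as the arm can. A call is refused whole if a number of a shift passes 4.17 or a number of a turn 0.125, either way. A call with a gripper value outside its range is refused whole. The fingers move at their own pace and stop on an object; the grip force is fixed at half the most. Time passes only in rows, so rows that do not move let the fingers close. It gives the time, the measured TCP pose, the force and the opening at its end, in the units of the state.
- ctrl.get_obs(): the state, without advancing time (a new reading comes with each control period).
- imaging.camera(name): name is "scene" or "top" or "wrist"; returns a dict with "frame" (480x640x3 uint8, red, green, blue), "depth" (480x640 float32, m along the optical axis (not along the pixel's ray), 0 where there is no reading), "K" (3x3 intrinsics, pixels), "R" (3x3) and "t" (3): a world point X has camera coordinates R X + t. Camera axes: x right, y down, z forward; pixel columns grow to the right and rows downward; lengths in m; the calibration is good to about 2 mm. A picture is of the moment at which its call begins.
- ctrl.hand_in(): hands the job in, once; it reports no verdict.
The state is a dict: "time_s": time; "q": joint angles; "dq": joint speeds; "joint_efforts": joint torques, N m; "eef_pos": TCP position; "eef_rot": TCP orientation; "wrist_force": force on the tool from outside, world axes, zero at the start; "torque": the same for the moment, N m; "opening": opening from 0.0 (shut) to 1.0 (fully open).
Only numpy, scipy, OpenCV 4.12 (cv2) and the standard library are available. Lean on these libraries where they do the work, as an engineer would, in place of code of your own. Each camera call takes 0.05 s, during which the arm holds its last target. There are 200 camera calls.

## Working session

There is one attempt and no reset: what is moved stays moved. The work goes in short steps, Python scripts to look and compute and a shell command to move; the robot and the scene stay as the last step left them, time stands still between calls to the robot, and variables do not carry over. Pictures are saved under pics/ and viewed, about 12 in all and at most 16, crops included, and the job is handed in when it is done.

```bash
ls; mkdir -p pics; python3 - <<'E'
from bench import ctrl, imaging
import cv2,numpy as np
print(ctrl.get_obs(), ctrl.hold_point_z)
for n in("top","scene"):
    c=imaging.camera(n); np.savez('pics/%s0.npz'%n,**c)
    cv2.imwrite('pics/%s0.png'%n,c['frame'][:,:,::-1]); print(n,c['K'].tolist(),c['R'].round(3).tolist(),c['t'])
E
```

```text
pics
{'time_s': 0.0, 'q': array([-1.38228932e+00,  1.81516655e-01,  1.60804042e+00,  1.58251256e-06,
        1.35378656e+00, -2.06304816e-01]), 'dq': array([-0.00254214,  0.00021461, -0.00069127, -0.00049853,  0.00071042,
       -0.00032225]), 'joint_efforts': array([ 1.23802161e-03, -4.44873405e+01, -3.51331615e+01, -3.19274577e-04,
        8.88602750e-03,  1.44870347e-05]), 'eef_pos': array([ 0.22107119, -0.53019416,  0.2303822 ]), 'eef_rot': array([ 0.58879418, -0.58791017,  0.39265957, -0.39179269]), 'wrist_force': array([-0.02744269,  0.22578838, -0.28518442]), 'torque': array([-0.0206666 ,  0.01352331, -0.0209165 ]), 'opening': 1.0001505883985493} 0.0187
top [[477.50952065014445, 0.0, 314.03791885775513], [0.0, 477.50952065014445, 237.48153432684998], [0.0, 0.0, 1.0]] [[0.002, -1.0, 0.01], [-0.997, -0.003, -0.076], [0.076, -0.01, -0.997]] [-0.14780827  0.52950208  1.16847369]
scene [[543.3987501797446, 0.0, 317.04861243992525], [0.0, 543.3987501797446, 232.19530059933683], [0.0, 0.0, 1.0]] [[-0.841, -0.541, -0.021], [-0.204, 0.353, -0.913], [0.502, -0.763, -0.407]] [0.35348156 0.2395108  0.92586947]
```

View pics/top0.png

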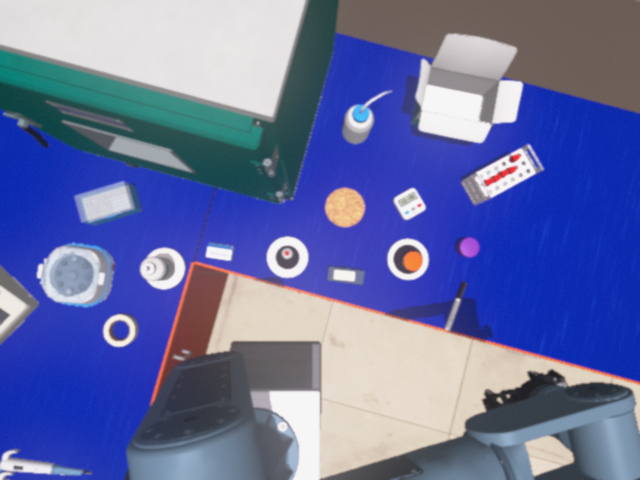

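View pics/scene0.png

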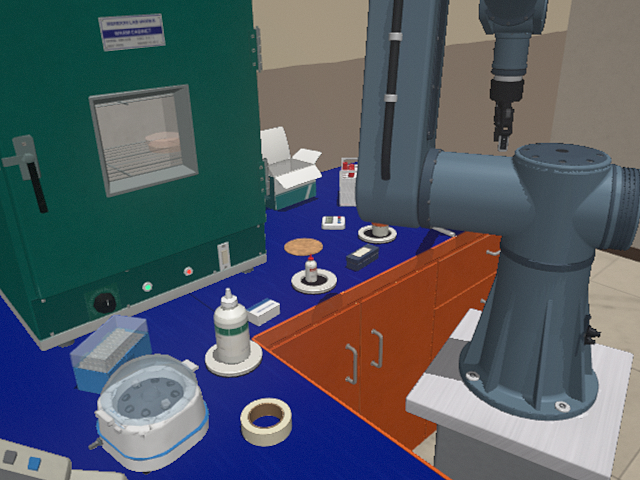

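```bash
python3 -c "
from scipy.spatial.transform import Rotation as R
print(R.from_quat([0.58879418, -0.58791017,  0.39265957, -0.39179269],scalar_first=True).as_matrix().round(3))"
```

```text
[[ 0.385 -0.     0.923]
 [-0.923  0.002  0.385]
 [-0.002 -1.     0.   ]]
```

```bash
cat > h.py <<'E'
import numpy as np, cv2
from scipy.optimize import least_squares
def cloud(c):
    v,u=np.mgrid[:480,:640]; K=c['K']; d=c['depth']
    p=np.stack([(u-K[0,2])/K[0,0]*d,(v-K[1,2])/K[1,1]*d,d],-1)
    P=(p-c['t'])@c['R']; P[d==0]=np.nan; return P
def ring(P,c0,z0,z1,r,rad=.065):
    q=P.reshape(-1,3); q=q[(q[:,2]>z0)&(q[:,2]<z1)&(np.hypot(*(q[:,:2]-c0).T)<rad)][:,:2]
    if len(q)<5: return None,len(q)
    h=cv2.convexHull(q.astype(np.float32))[:,0]
    s=least_squares(lambda x:np.hypot(*(h-x).T)-r,q.mean(0),loss='soft_l1',f_scale=.002)
    return s.x.round(4),len(q),(h.min(0)+h.max(0)).round(4)/2,np.ptp(h,axis=0).round(3)
def ray(c,u,v,z):
    d=c['R'].T@np.linalg.inv(c['K'])@[u,v,1]; o=-c['R'].T@c['t']; return o+d*(z-o[2])/d[2]
E
python3 - <<'E'
from h import *
for n in['top','scene']:
    c=np.load('pics/%s0.npz'%n); c={k:c[k] for k in c}; P=cloud(c)
    if n=='top':
        T=c; px=dict(L=(408,259),M=(287,257),S=(162,268),mat=(345,207),carton=(219,252),slides=(346,275),timer=(410,204),purple=(470,247))
        ctr={k:ray(c,*p,.012)[:2] for k,p in px.items()}
        for k,v in ctr.items(): print(k,v.round(3))
    for k in 'LMS': print(n,k,'holder',ring(P,ctr[k],.010,.016,.05))
    print('mat',ring(P,ctr['mat'],.0025,.007,.05))
    print('tub lid',ring(P,ctr['L'],.040,.052,.024))
    print('drop',ring(P,ctr['M'],.02,.058,.013))
    print('sal body',ring(P,ctr['S'],.05,.118,.029,.08)); print('noz',ring(P,ctr['S'],.122,.16,.012,.08))
E
```

```text
L [ 0.477 -0.382]
M [ 0.481 -0.079]
S [0.453 0.232]
mat [ 0.608 -0.225]
carton [0.493 0.091]
slides [ 0.437 -0.227]
timer [ 0.616 -0.389]
purple [ 0.508 -0.539]
top L holder (array([ 0.4777, -0.3824]), 416, array([ 0.47725, -0.3823 ], dtype=float32), array([0.1  , 0.101], dtype=float32))
top M holder (array([ 0.4816, -0.0809]), 605, array([ 0.4816, -0.0804], dtype=float32), array([0.1  , 0.098], dtype=float32))
top S holder (array([0.4535, 0.2261]), 441, array([0.4535 , 0.22205], dtype=float32), array([0.099, 0.091], dtype=float32))
mat (array([ 0.6146, -0.2305]), 814, array([ 0.6081 , -0.22535], dtype=float32), array([0.126, 0.127], dtype=float32))
tub lid (array([ 0.4718, -0.3881]), 295, array([ 0.4713 , -0.38825], dtype=float32), array([0.044, 0.047], dtype=float32))
drop (array([ 0.4887, -0.081 ]), 76, array([ 0.46935, -0.0807 ], dtype=float32), array([0.066, 0.024], dtype=float32))
sal body (array([0.4516, 0.2256]), 483, array([0.4522 , 0.22475], dtype=float32), array([0.056, 0.056], dtype=float32))
noz (array([0.4512, 0.2263]), 124, array([0.452  , 0.22615], dtype=float32), arr
[... 310 characters left out ...]
ray([0.4487, 0.2307]), 495, array([0.4493, 0.2299], dtype=float32), array([0.099, 0.1  ], dtype=float32))
mat (array([ 0.603 , -0.2198]), 101, array([ 0.60325, -0.2202 ], dtype=float32), array([0.095, 0.1  ], dtype=float32))
tub lid (array([ 0.4659, -0.3845]), 10, array([ 0.4655, -0.3621], dtype=float32), array([0.022, 0.01 ], dtype=float32))
drop (array([ 0.4841, -0.0761]), 170, array([ 0.48475, -0.07655], dtype=float32), array([0.024, 0.026], dtype=float32))
sal body (array([0.4463, 0.2312]), 1256, array([0.4444 , 0.23195], dtype=float32), array([0.053, 0.056], dtype=float32))
noz (array([0.4469, 0.2307]), 174, array([0.44855, 0.23015], dtype=float32), array([0.028, 0.03 ], dtype=float32))
```

```bash
cat > s.py <<'E'
# print state; optional target x y z -> tool shift (cm) and turn to point down with jaws along world y
import sys,numpy as np
from bench import ctrl
from scipy.spatial.transform import Rotation as R
o=ctrl.get_obs(); r=R.from_quat(o['eef_rot'],scalar_first=True)
W=R.from_matrix(np.array([[0,0,1],[-1,0,0],[0,-1,0.]]))
print('t %.2f'%o['time_s'],'pos',o['eef_pos'].round(4),'F',o['wrist_force'].round(1),'open',round(o['opening']*8.5,2),'q',o['q'].round(2))
print('turn',(r.inv()*W).as_rotvec().round(3))
if len(sys.argv)>3: print('shift cm',(r.inv().apply(np.array(sys.argv[1:4],float)-o['eef_pos'])*100).round(2))
E
python3 -m jog '[[[0,0,0],[0,0.099,0],8.5],[[0,0,0],[0,0.099,0],8.5],[[0,0,0],[0,0.099,0],8.5],[[0,0,0],[0,0.099,0],8.5]]'; python3 s.py 0.48 -0.08 0.22
```

```text
time_s: 0.43
eef_pos: [0.2208, -0.5289, 0.2282]
eef_rot: [0.497, -0.495, 0.506, -0.502]
wrist_force: [0.9, 0.1, 0.8]
opening: 0.997
t 0.43 pos [ 0.2208 -0.5289  0.2282] F [0.9 0.1 0.8] open 8.47 q [-1.38  0.18  1.61 -0.    1.35  0.2 ]
turn [ 0.001 -0.015 -0.006]
shift cm [-45.27   1.06  25.23]
```

```bash
python3 -m jog '[[[-3.5,0,2],[0,0,0],8.5],[[-3.5,0,2],[0,0,0],8.5],[[-3.5,0,2],[0,0,0],8.5],[[-3.5,0,2],[0,0,0],8.5],[[-3.5,0,2],[0,0,0],8.5],[[-3.5,0,2],[0,0,0],8.5],[[-3.5,0,2],[0,0,0],8.5],[[-3.5,0,2],[0,0,0],8.5],[[-3.5,0,2],[0,0,0],8.5],[[-3.5,0,2],[0,0,0],8.5],[[-3.5,0,2],[0,0,0],8.5],[[0,0,0],[0,0,0],8.5]]'; python3 s.py 0.48 -0.08 0.22
python3 - <<'E'
from bench import imaging
import cv2,numpy as np
c=imaging.camera('wrist'); np.savez('pics/w1.npz',**c); cv2.imwrite('pics/w1.png',c['frame'][:,:,::-1]); print(c['R'].round(2),-c['R'].T@c['t'])
E
```

```text
time_s: 1.43
eef_pos: [0.4528, -0.1346, 0.2254]
eef_rot: [0.494, -0.49, 0.512, -0.504]
wrist_force: [0.0, 0.0, -0.6]
opening: 0.995
t 1.43 pos [ 0.4528 -0.1346  0.2254] F [ 0.   0.  -0.6] open 8.46 q [-0.55 -0.04  1.86  0.01  1.34  1.05]
turn [ 0.004 -0.031 -0.012]
shift cm [-5.53  0.59  2.55]
[[-0.03 -1.   -0.01]
 [-0.95  0.03  0.3 ]
 [-0.3   0.02 -0.96]] [ 0.52782851 -0.13752426  0.36713396]
```

View pics/w1.png

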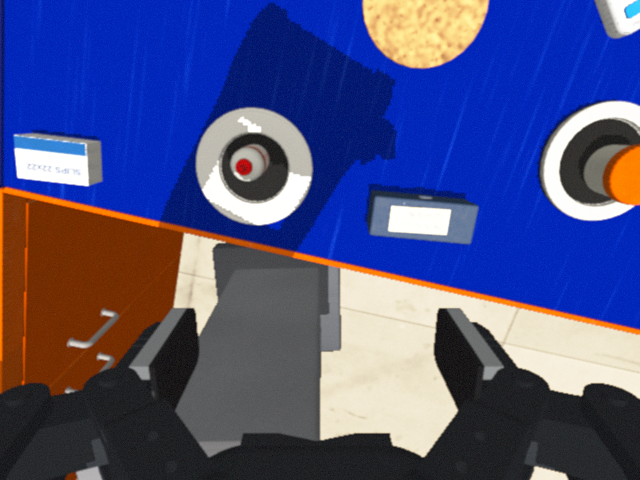

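```bash
cat > wm.py <<'E'
import sys
from h import *
from bench import imaging
def shot(name,cam='wrist'):
    c=imaging.camera(cam); np.savez('pics/%s.npz'%name,**c); cv2.imwrite('pics/%s.png'%name,c['frame'][:,:,::-1]); return c
E
python3 - <<'E'
from h import *
c=np.load('pics/w1.npz'); c={k:c[k] for k in c}; P=cloud(c)
M=np.array([.479,-.078]); print('floor z',np.nanmedian(P[60:90,100:180,2]))
print(ring(P,M,.009,.016,.05)); print('drop',ring(P,M,.02,.058,.013,.03)); 
print('red tip',ray(c,244,167,.072), 'mat',ring(P,np.array([.606,-.2225]),.0025,.007,.05,.055))
print(ring(P,np.array([.475,-.379]),.009,.016,.05))
E
```

```text
floor z -0.0005582189345910958
(array([ 0.4812, -0.0774]), 6767, array([ 0.481  , -0.07705], dtype=float32), array([0.101, 0.102], dtype=float32))
drop (array([ 0.4893, -0.0781]), 801, array([ 0.4896, -0.0783], dtype=float32), array([0.025, 0.025], dtype=float32))
red tip [ 0.49041794 -0.08100229  0.072     ] mat (array([ 0.6087, -0.2223]), 6099, array([ 0.5845, -0.2219], dtype=float32), array([0.052, 0.099], dtype=float32))
(array([ 0.4768, -0.3778]), 3684, array([ 0.47685, -0.3695 ], dtype=float32), array([0.102, 0.083], dtype=float32))
```

```bash
python3 -m jog '[[[-2.8,1,1.8],[0,-0.03,0],8.5],[[-2.8,3,1.8],[0,0,-0.01],8.5],[[0,4,0],[0,0,0],8.5],[[0,4,0],[0,0,0],8.5],[[0,0,0],[0,0,0],8.5]]'; python3 s.py 0.489 -0.078 0.026
```

```text
time_s: 1.9
eef_pos: [0.4915, -0.0833, 0.1047]
eef_rot: [-0.499, 0.501, -0.498, 0.502]
wrist_force: [-2.2, 0.6, -1.4]
opening: 0.997
t 1.90 pos [ 0.4915 -0.0833  0.1047] F [-2.2  0.6 -1.4] open 8.48 q [-0.4   0.17  1.9  -0.01  1.07  1.17]
turn [-0.002  0.     0.006]
shift cm [-0.58  7.87 -0.26]
```

```bash
python3 -m jog '[[[-0.5,2,-0.2],[0,0,0.006],8.5],[[0,2.5,0],[0,0,0],8.5],[[0,2.5,0],[0,0,0],8.5],[[0,0.8,0],[0,0,0],8.5],[[0,0,0],[0,0,0],8.5]]'; python3 s.py 0.489 -0.078 0.026
```

```text
time_s: 2.32
eef_pos: [0.4902, -0.0844, 0.0289]
eef_rot: [-0.499, 0.499, -0.501, 0.502]
wrist_force: [0.2, -0.8, 0.2]
opening: 0.997
t 2.32 pos [ 0.4902 -0.0844  0.0289] F [ 0.2 -0.8  0.2] open 8.47 q [-0.41  0.3   1.93 -0.    0.91  1.17]
turn [-0.002 -0.005  0.001]
shift cm [-0.64  0.29 -0.12]
```

```bash
python3 -m jog '[[[-0.6,0.2,-0.1],[0,-0.004,0],8.5],[[-0.3,0,0],[0,0,0],8.5]]'; python3 s.py 0.489 -0.078 0.026; python3 -m jog '[[[0,0,0],[0,0,0],0],[[0,0,0],[0,0,0],0],[[0,0,0],[0,0,0],0],[[0,0,0],[0,0,0],0],[[0,0,0],[0,0,0],0],[[0,0,0],[0,0,0],0],[[0,0,0],[0,0,0],0],[[0,0,0],[0,0,0],0]]'; python3 s.py 0.489 -0.078 0.026
```

```text
time_s: 2.48
eef_pos: [0.4904, -0.0774, 0.0295]
eef_rot: [-0.499, 0.499, -0.499, 0.502]
wrist_force: [-0.5, -0.6, -0.3]
opening: 0.995
t 2.48 pos [ 0.4904 -0.0774  0.0295] F [-0.5 -0.6 -0.3] open 8.46 q [-0.4   0.3   1.94 -0.    0.9   1.18]
turn [-0.003 -0.004  0.003]
shift cm [ 0.06  0.35 -0.14]
time_s: 3.15
eef_pos: [0.4946, -0.0782, 0.0358]
eef_rot: [-0.501, 0.498, -0.496, 0.505]
wrist_force: [0.1, 0.1, 0.4]
opening: 0.283
t 3.15 pos [ 0.4946 -0.0782  0.0358] F [0.1 0.1 0.4] open 2.4 q [-0.39  0.29  1.93 -0.    0.91  1.18]
turn [-0.013 -0.002  0.007]
shift cm [-0.03  0.97 -0.57]
```

```bash
python3 -m jog '[[[0,0.06,-0.05],[0,0,0],4.5],[[0,0.06,-0.05],[0,0,0],4.5],[[0,0.06,-0.05],[0,0,0],4.5],[[0,0.5,-0.2],[-0.008,0,0.005],4.5],[[0,0.5,-0.2],[0,0,0],4.5]]'; python3 s.py 0.489 -0.078 0.026
```

```text
time_s: 3.57
eef_pos: [0.4896, -0.0785, 0.0238]
eef_rot: [-0.501, 0.498, -0.499, 0.502]
wrist_force: [0.2, -0.2, -0.6]
opening: 0.525
t 3.57 pos [ 0.4896 -0.0785  0.0238] F [ 0.2 -0.2 -0.6] open 4.46 q [-0.4   0.31  1.94  0.    0.89  1.17]
turn [-0.006 -0.002  0.002]
shift cm [-0.05 -0.22 -0.06]
```

```bash
python3 -m jog '[[[0,0,0],[0,0,0],0],[[0,0.05,-0.05],[0,0,0],0],[[0,0.05,-0.05],[0,0,0],0],[[0,0.05,-0.05],[0,0,0],0]]'; python3 s.py 0.489 -0.078 0.026
```

```text
time_s: 3.9
eef_pos: [0.4882, -0.0783, 0.0222]
eef_rot: [-0.501, 0.498, -0.499, 0.502]
wrist_force: [-0.1, 1.6, 4.3]
opening: 0.286
t 3.90 pos [ 0.4882 -0.0783  0.0222] F [-0.1  1.6  4.3] open 2.43 q [-0.4   0.31  1.94  0.    0.89  1.17]
turn [-0.005 -0.003  0.   ]
shift cm [-0.03 -0.38  0.08]
```

```bash
python3 -m jog '[[[0,-2,0],[0,0,0],0],[[0,-3,0],[0,0,0],0],[[2,-1,1.7],[0,0,0],0],[[3,0,2.5],[0,0,0],0],[[3,0,2.5],[0,0,0],0],[[3,0,2.5],[0,0,0],0],[[3,0,2.5],[0,0,0],0]]'; python3 s.py 0.608 -0.222 0.020; python3 -c "
from wm import *
shot('w2')"
```

```text
time_s: 4.48
eef_pos: [0.602, -0.2152, 0.0821]
eef_rot: [0.501, -0.501, 0.501, -0.497]
wrist_force: [0.9, 0.8, -0.1]
opening: 0.287
t 4.48 pos [ 0.602  -0.2152  0.0821] F [ 0.9  0.8 -0.1] open 2.44 q [-0.53  0.48  1.54  0.    1.13  1.04]
turn [ 0.004  0.005 -0.005]
shift cm [0.71 6.2  0.62]
```

View pics/w2.png

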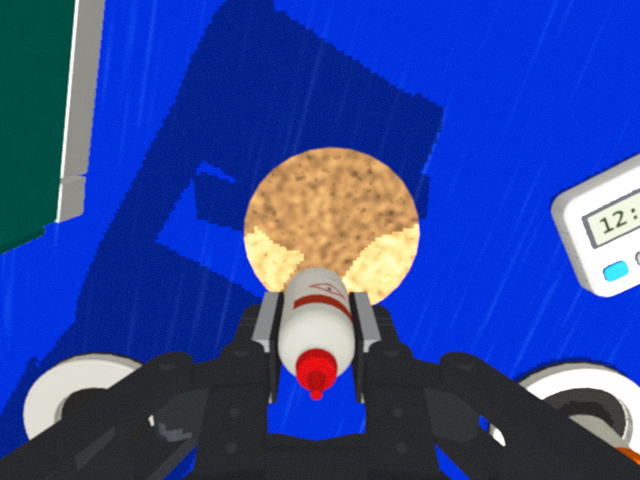

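The dropper hangs upright between the pads at (317,330), and the mat is empty at (332,228).

```bash
python3 -m jog '[[[0.7,2,0.6],[0,0.005,0],0],[[0,2,0],[0,0,0],0],[[0,1.2,0],[0,0,0],0],[[0,0.3,0],[0,0,0],0],[[0,0,0],[0,0,0],0]]'; python3 s.py 0.608 -0.222 0.020
```

```text
time_s: 4.95
eef_pos: [0.6142, -0.2337, 0.0235]
eef_rot: [-0.498, 0.497, -0.501, 0.503]
wrist_force: [-0.0, 0.1, -0.2]
opening: 0.287
t 4.95 pos [ 0.6142 -0.2337  0.0235] F [-0.   0.1 -0.2] open 2.44 q [-0.54  0.59  1.51  0.    1.04  1.03]
turn [-0.003 -0.008  0.001]
shift cm [-1.17  0.35 -0.63]
```

```bash
python3 -m jog '[[[-1,0,-0.5],[0,-0.008,0],0],[[0,0.25,0],[0,0,0],0],[[0,0.15,0],[0,0,0],0]]'; python3 s.py 0.608 -0.222 0.020
```

```text
time_s: 5.2
eef_pos: [0.6086, -0.2215, 0.0207]
eef_rot: [0.501, -0.5, 0.499, -0.5]
wrist_force: [0.1, 0.5, -0.2]
opening: 0.29
t 5.20 pos [ 0.6086 -0.2215  0.0207] F [ 0.1  0.5 -0.2] open 2.46 q [-0.53  0.58  1.54  0.    1.02  1.04]
turn [-0.003  0.002  0.001]
shift cm [ 0.05  0.07 -0.06]
```

```bash
python3 -m jog '[[[0,0.15,0],[0,0,0],0],[[0,0.1,-0.03],[0,0,0],0]]'; python3 -m jog '[[[0,0.05,0],[0,0,0],5],[[0,0.05,-0.03],[0,0,0],6],[[0,0.05,-0.03],[0,0,0],8.5],[[0,0,-0.03],[0,0,0],8.5]]'; python3 s.py 0.608 -0.222 0.10
```

```text
time_s: 5.37
eef_pos: [0.6089, -0.2209, 0.0203]
eef_rot: [0.501, -0.5, 0.498, -0.501]
wrist_force: [-0.6, -0.5, 1.9]
opening: 0.29
time_s: 5.7
eef_pos: [0.6093, -0.2214, 0.0204]
eef_rot: [-0.502, 0.5, -0.496, 0.502]
wrist_force: [-1.1, -0.8, -0.8]
opening: 0.849
t 5.70 pos [ 0.6093 -0.2214  0.0204] F [-1.1 -0.8 -0.8] open 7.22 q [-0.53  0.58  1.54  0.    1.01  1.04]
turn [-0.008  0.004  0.004]
shift cm [ 0.09 -7.96 -0.07]
```

```bash
python3 -m jog '[[[0,-2,0],[0,0,0],8.5],[[0,-3,0],[0,0,0],8.5],[[0,-3.5,0],[0,0,0],8.5],[[0,-3,0],[0,0,0],8.5],[[1.5,-0.5,-1.5],[0,0,0],8.5],[[3,0,-2.5],[0,0,0],8.5],[[3,0,-2.5],[0,0,0],8.5],[[3,0,-2.5],[0,0,0],8.5],[[2.5,0,-2.5],[0,0,0],8.5],[[1,0,-1],[0,0,0],8.5],[[0,0,0],[0,0,0],8.5]]'; python3 s.py 0.471 -0.3845 0.0225; python3 - <<'E'
from wm import *
c=shot('w3'); P=cloud(c)
print('L',ring(P,np.array([.4768,-.379]),.009,.016,.05)); print('lid',ring(P,np.array([.471,-.3845]),.040,.052,.024,.04))
print('drop',ring(P,np.array([.608,-.222]),.02,.055,.013,.04))
E
```

```text
time_s: 6.62
eef_pos: [0.4804, -0.367, 0.1463]
eef_rot: [0.503, -0.501, 0.494, -0.502]
wrist_force: [0.2, -0.7, -0.5]
opening: 0.991
t 6.62 pos [ 0.4804 -0.367   0.1463] F [ 0.2 -0.7 -0.5] open 8.42 q [-0.85  0.32  1.61  0.    1.19  0.71]
turn [-0.01   0.008  0.007]
shift cm [ 1.65 12.38 -1.07]
L (array([ 0.4772, -0.3793]), 6418, array([ 0.4769 , -0.37955], dtype=float32), array([0.101, 0.102], dtype=float32))
lid (array([ 0.4714, -0.3857]), 4252, array([ 0.4718, -0.3857], dtype=float32), array([0.047, 0.048], dtype=float32))
drop (array([ 0.6094, -0.2209]), 2021, array([ 0.6071, -0.2214], dtype=float32), array([0.021, 0.025], dtype=float32))
```

View pics/w3.png

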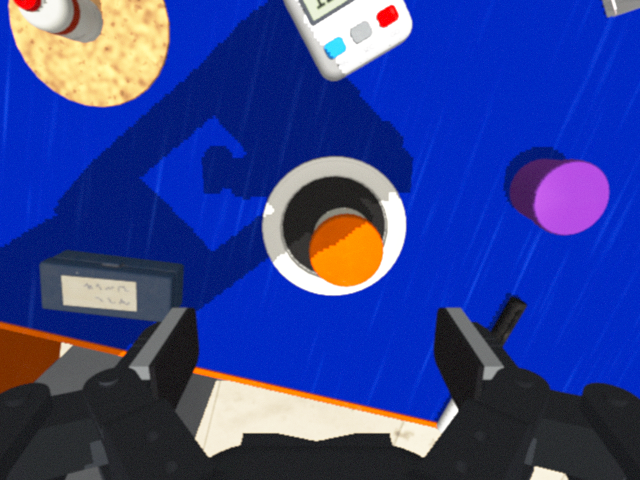

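Orange tub at (346,250) in the large holder; the purple one at (560,195) is the look-alike, standing on the bare worktop. The orange one fits the description, and this close-up confirms it.

```bash
python3 -m jog '[[[1.6,2,-0.8],[-0.01,0.008,0.007],8.5],[[0.2,3,0],[0,0,0],8.5],[[0,2.5,0],[0,0,0],8.5],[[0,2,0],[0,0,0],8.5],[[0,0.05,-0.05],[0,0,0],8.5]]'; python3 s.py 0.4715 -0.3857 0.019
```

```text
time_s: 7.08
eef_pos: [0.4784, -0.3841, 0.0508]
eef_rot: [-0.501, 0.5, -0.497, 0.502]
wrist_force: [-1.4, 1.6, -0.4]
opening: 0.995
t 7.08 pos [ 0.4784 -0.3841  0.0508] F [-1.4  1.6 -0.4] open 8.46 q [-0.87  0.47  1.63  0.    1.03  0.7 ]
turn [-0.007  0.002  0.004]
shift cm [ 0.14  3.17 -0.71]
```

```bash
python3 -m jog '[[[0.1,1.5,-0.6],[-0.006,0.002,0.004],8.5],[[0,1.3,-0.1],[0,0,0],8.5],[[0,0.05,-0.05],[0,0,0],8.5]]'; python3 s.py 0.4715 -0.3857 0.019
```

```text
time_s: 7.33
eef_pos: [0.4737, -0.3828, 0.0218]
eef_rot: [0.501, -0.5, 0.499, -0.499]
wrist_force: [-0.5, 0.6, 0.2]
opening: 0.996
t 7.33 pos [ 0.4737 -0.3828  0.0218] F [-0.5  0.6  0.2] open 8.46 q [-0.87  0.51  1.64  0.    0.99  0.69]
turn [-0.001  0.003 -0.001]
shift cm [ 0.29  0.28 -0.22]
```

```bash
python3 -m jog '[[[0.3,0.2,-0.2],[0,0.003,0],7],[[0.1,0.1,-0.05],[0,0,0],6],[[0,0.05,-0.05],[0,0,0],4],[[0,0.05,-0.05],[0,0,0],0],[[0,0.05,-0.05],[0,0,0],0],[[0,0.05,-0.05],[0,0,0],0]]'; python3 s.py 0.4715 -0.3857 0.019
```

```text
time_s: 7.83
eef_pos: [0.4727, -0.3883, 0.0217]
eef_rot: [-0.501, 0.5, -0.497, 0.502]
wrist_force: [-0.4, -0.4, 0.0]
opening: 0.522
t 7.83 pos [ 0.4727 -0.3883  0.0217] F [-0.4 -0.4  0. ] open 4.43 q [-0.88  0.51  1.64  0.    0.98  0.68]
turn [-0.006  0.002  0.005]
shift cm [-0.27  0.26 -0.12]
```

```bash
python3 -m jog '[[[0,0.05,-0.05],[0,0,0],0],[[0,0.05,-0.05],[0,0,0],0]]'; python3 s.py; python3 -m jog '[[[0,-2,0],[0,0,0],0],[[0,-3,0],[0,0,0],0],[[0,-1,0],[0,0,0],0]]'; python3 s.py 0.481 -0.0775 0.0217; python3 -c "
from wm import *
shot('w4')"
```

```text
time_s: 8.0
eef_pos: [0.4718, -0.3887, 0.0212]
eef_rot: [-0.501, 0.5, -0.496, 0.503]
wrist_force: [0.3, 0.3, -0.6]
opening: 0.524
t 8.00 pos [ 0.4718 -0.3887  0.0212] F [ 0.3  0.3 -0.6] open 4.45 q [-0.88  0.51  1.64  0.    0.98  0.68]
turn [-0.007  0.002  0.005]
time_s: 8.25
eef_pos: [0.4687, -0.3859, 0.0784]
eef_rot: [0.501, -0.5, 0.5, -0.5]
wrist_force: [1.0, -0.7, 0.6]
opening: 0.523
t 8.25 pos [ 0.4687 -0.3859  0.0784] F [ 1.  -0.7  0.6] open 4.45 q [-0.89  0.42  1.63  0.    1.09  0.68]
turn [-0.001  0.001 -0.002]
shift cm [-30.83   5.72   1.26]
```

View pics/w4.png

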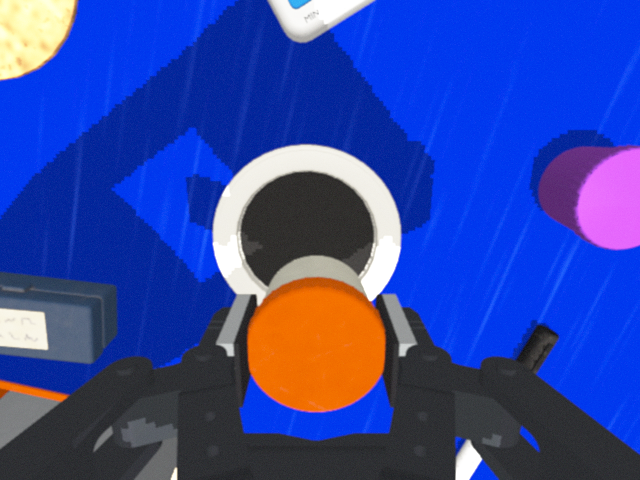

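Tub held upright at (316,340), large well now empty at (308,237).

```bash
python3 -m jog '[[[-1.5,-0.5,0],[0,0,0],0],[[-3,0,0.1],[0,0,0],0],[[-3.7,0,0.1],[0,0,0],0],[[-3.7,0,0.1],[0,0,0],0],[[-3.7,0,0.1],[0,0,0],0],[[-3.7,0,0.1],[0,0,0],0],[[-3.7,0,0.1],[0,0,0],0],[[-3,0,0.1],[0,0,0],0],[[-1.5,0,0],[0,0,0],0],[[0,0,0],[0,0,0],0]]'; python3 s.py 0.481 -0.0775 0.0217
```

```text
time_s: 9.13
eef_pos: [0.4724, -0.1022, 0.0761]
eef_rot: [-0.498, 0.499, -0.501, 0.502]
wrist_force: [0.3, -0.1, -1.4]
opening: 0.526
t 9.13 pos [ 0.4724 -0.1022  0.0761] F [ 0.3 -0.1 -1.4] open 4.47 q [-0.46  0.19  1.95 -0.    1.    1.12]
turn [-0.002 -0.006  0.002]
shift cm [-2.49  5.44  0.84]
```

```bash
python3 -m jog '[[[-1.7,0.5,0.8],[0,-0.006,0],0],[[-0.7,1,0],[0,0,0],0],[[0,1,-0.05],[0,0,0],0],[[0,0.05,-0.05],[0,0,0],0],[[0,0.05,-0.05],[0,0,0],0]]'; python3 s.py 0.481 -0.0775 0.0217
```

```text
time_s: 9.55
eef_pos: [0.478, -0.0787, 0.0457]
eef_rot: [-0.5, 0.501, -0.499, 0.5]
wrist_force: [-0.6, 0.9, -0.7]
opening: 0.521
t 9.55 pos [ 0.478  -0.0787  0.0457] F [-0.6  0.9 -0.7] open 4.43 q [-0.41  0.24  1.96 -0.    0.94  1.16]
turn [0.    0.003 0.003]
shift cm [-0.13  2.4   0.3 ]
```

```bash
python3 -m jog '[[[-0.1,1,0.25],[0,0,0.003],0],[[0,0.8,0],[0,0,0],0],[[0,0.3,-0.05],[0,0,0],0],[[0,0.15,-0.05],[0,0,0],0],[[0,0.15,-0.05],[0,0,0],0]]'; python3 s.py 0.481 -0.0775 0.0217
```

```text
time_s: 9.97
eef_pos: [0.4785, -0.0817, 0.0207]
eef_rot: [0.499, -0.5, 0.501, -0.5]
wrist_force: [-5.8, 8.3, 27.5]
opening: 0.519
t 9.97 pos [ 0.4785 -0.0817  0.0207] F [-5.8  8.3 27.5] open 4.41 q [-0.41  0.3   1.96 -0.    0.88  1.16]
turn [ 0.001 -0.002 -0.   ]
shift cm [-0.42 -0.11  0.25]
```

```bash
python3 -m jog '[[[0,-0.05,0],[0,0,0],6],[[0,0.05,-0.05],[0,0,0],7],[[0,0.05,-0.05],[0,0,0],8.5],[[0,0,-0.05],[0,0,0],8.5],[[0,-2,0],[0,0,0],8.5],[[0,-3,0],[0,0,0],8.5],[[0,-3,0],[0,0,0],8.5],[[0,-3,0],[0,0,0],8.5],[[0,-3,0],[0,0,0],8.5],[[0,0,0],[0,0,0],8.5]]'; python3 s.py 0.4495 0.2285 0.20; python3 - <<'E'
from wm import *
c=shot('w5'); P=cloud(c); M=np.array([.481,-.0775])
print(ring(P,M,.009,.016,.05),ring(P,M,.040,.055,.024,.05)); q=P.reshape(-1,3); print(np.nanmedian(q[np.hypot(*(q[:,:2]-[.478,-.08]).T)<.01][:,2]))
E
```

```text
time_s: 10.8
eef_pos: [0.4748, -0.0823, 0.1652]
eef_rot: [0.498, -0.5, 0.502, -0.499]
wrist_force: [0.8, -0.6, 0.1]
opening: 0.995
t 10.80 pos [ 0.4748 -0.0823  0.1652] F [ 0.8 -0.6  0.1] open 8.46 q [-0.42  0.05  1.9  -0.    1.2   1.16]
turn [ 0.005 -0.004 -0.001]
shift cm [-31.08  -3.43  -2.66]
(array([ 0.4813, -0.0772]), 8284, array([ 0.48075, -0.0771 ], dtype=float32), array([0.102, 0.101], dtype=float32)) (array([ 0.4773, -0.0804]), 3852, array([ 0.4772 , -0.08065], dtype=float32), array([0.047, 0.047], dtype=float32))
0.2432977197156959
```

View pics/w5.png

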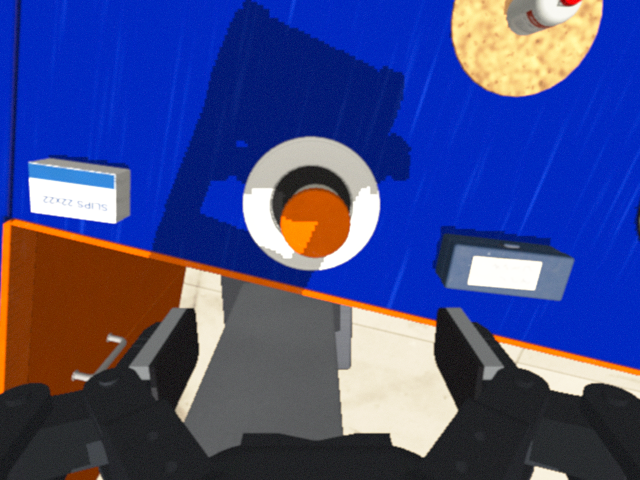

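Tub sits in the medium well (lid at (316,220), holder at (311,203)), 5 mm off centre, inside the play.

```bash
python3 -m jog '[[[-1,-1.5,0],[0,0,0],8.5],[[-3,-2.5,-0.3],[0,0,0],8.5],[[-3.5,-1,-0.3],[0,0,0],8.5],[[-3.5,0,-0.3],[0,0,0],8.5],[[-3.5,0,-0.3],[0,0,0],8.5],[[-3.5,0,-0.3],[0,0,0],8.5],[[-3.5,0,-0.3],[0,0,0],8.5],[[-3.5,0,-0.3],[0,0,0],8.5],[[-2.5,0,-0.2],[0,0,0],8.5],[[-1,0,0],[0,0,0],8.5],[[0,0.05,-0.05],[0,0,0],8.5]]'; python3 s.py 0.4495 0.2285 0.20; python3 - <<'E'
from wm import *
c=shot('w6'); P=cloud(c); S=np.array([.4505,.2285])
print('S',ring(P,S,.009,.016,.05),'\nbody',ring(P,S,.06,.118,.029,.06),'\nnoz',ring(P,S,.124,.16,.012,.05))
E
```

```text
time_s: 11.77
eef_pos: [0.4458, 0.2141, 0.205]
eef_rot: [0.494, -0.502, 0.508, -0.497]
wrist_force: [0.5, -0.7, 0.5]
opening: 0.995
t 11.77 pos [0.4458 0.2141 0.205 ] F [ 0.5 -0.7  0.5] open 8.45 q [0.2  0.04 1.82 0.01 1.3  1.78]
turn [ 0.018 -0.01  -0.002]
shift cm [-1.44  0.5   0.37]
S (array([0.4528, 0.2302]), 5279, array([0.4574, 0.2305], dtype=float32), array([0.09 , 0.101], dtype=float32)) 
body (array([0.4507, 0.23  ]), 4807, array([0.45175, 0.23005], dtype=float32), array([0.056, 0.058], dtype=float32)) 
noz (array([0.4511, 0.2298]), 1760, array([0.4505, 0.2297], dtype=float32), array([0.027, 0.027], dtype=float32))
```

View pics/w6.png

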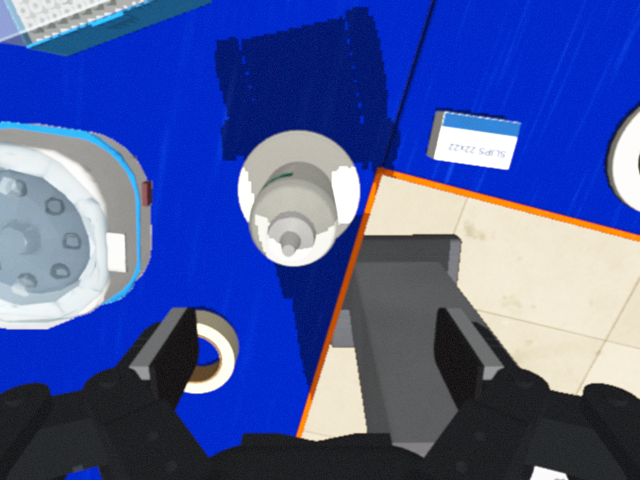

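Tall bottle standing on the small holder, nozzle at (291,242), holder at (298,190); neighbours leave room for the fingers.

```bash
python3 -m jog '[[[-1.5,0,0.4],[0.018,-0.01,0],8.5],[[-0.3,0.05,0],[0,0,0],8.5],[[0,0.05,-0.05],[0,0,0],8.5]]'; python3 s.py 0.4508 0.230 0.086
```

```text
time_s: 12.07
eef_pos: [0.4481, 0.2289, 0.2008]
eef_rot: [-0.498, 0.501, -0.501, 0.499]
wrist_force: [-0.1, -0.0, -0.3]
opening: 0.991
t 12.07 pos [0.4481 0.2289 0.2008] F [-0.1 -0.  -0.3] open 8.42 q [0.24 0.05 1.81 0.   1.28 1.81]
turn [ 0.005 -0.001  0.001]
shift cm [-0.12 11.47  0.33]
```

```bash
python3 -m jog '[[[-0.1,2,0.3],[0.005,0,0],8.5],[[0,2.5,0],[0,0,0],8.5],[[0,2,0],[0,0,0],8.5],[[0,0.05,-0.05],[0,0,0],8.5]]'; python3 s.py 0.4508 0.230 0.086
```

```text
time_s: 12.4
eef_pos: [0.452, 0.225, 0.1337]
eef_rot: [-0.498, 0.499, -0.5, 0.502]
wrist_force: [-0.9, -0.3, -1.0]
opening: 0.996
t 12.40 pos [0.452  0.225  0.1337] F [-0.9 -0.3 -1. ] open 8.46 q [ 0.23  0.14  1.87 -0.    1.13  1.81]
turn [-0.002 -0.005  0.002]
shift cm [-0.51  4.77 -0.13]
```

```bash
python3 -m jog '[[[-0.5,0,-0.1],[0,-0.005,0],8.5],[[-0.1,1.5,0],[0,0,0],8.5],[[-0.1,1.5,0],[0,0,0],8.5],[[-0.1,1,-0.05],[0,0,0],8.5],[[0,0.05,-0.05],[0,0,0],8.5]]'; python3 s.py 0.4508 0.230 0.086
```

```text
time_s: 12.82
eef_pos: [0.4525, 0.2306, 0.0956]
eef_rot: [-0.499, 0.498, -0.5, 0.503]
wrist_force: [-1.2, 0.9, -0.6]
opening: 0.994
t 12.82 pos [0.4525 0.2306 0.0956] F [-1.2  0.9 -0.6] open 8.45 q [ 0.24  0.2   1.88 -0.    1.05  1.82]
turn [-0.004 -0.005  0.002]
shift cm [ 0.06  0.96 -0.17]
```

```bash
python3 -m jog '[[[0,0.6,-0.15],[-0.004,-0.005,0],8.5],[[0,0.5,-0.05],[0,0,0],8.5],[[0,0.05,-0.05],[0,0,0],7],[[0,0.05,-0.05],[0,0,0],4],[[0,0.05,-0.05],[0,0,0],0],[[0,0.05,-0.05],[0,0,0],0],[[0,0.05,-0.05],[0,0,0],0],[[0,0.05,-0.05],[0,0,0],0]]'; python3 s.py 0.4508 0.230 0.086
```

```text
time_s: 13.48
eef_pos: [0.4508, 0.2307, 0.0858]
eef_rot: [-0.502, 0.499, -0.497, 0.502]
wrist_force: [-0.9, -1.8, 2.8]
opening: 0.66
t 13.48 pos [0.4508 0.2307 0.0858] F [-0.9 -1.8  2.8] open 5.61 q [ 0.24  0.21  1.9  -0.    1.03  1.81]
turn [-0.007  0.001  0.002]
shift cm [ 0.07 -0.02  0.  ]
```

```bash
python3 -m jog '[[[0,-1.5,0],[-0.006,0,0],0],[[0,-2,0],[0,0,0],0],[[0,-2.5,0],[0,0,0],0],[[0,-1.5,0],[0,0,0],0],[[1,-0.5,0],[0,0,0],0],[[2,0,0],[0,0,0],0],[[2.8,0,0],[0,0,0],0],[[2.8,0,0],[0,0,0],0],[[2.8,0,0],[0,0,0],0],[[2.8,0,0],[0,0,0],0],[[2.8,0,0],[0,0,0],0],[[2.8,0,0],[0,0,0],0]]'; python3 s.py 0.477 -0.379 0.16
```

```text
time_s: 14.48
eef_pos: [0.4416, 0.0268, 0.1594]
eef_rot: [-0.499, 0.507, -0.5, 0.493]
wrist_force: [1.1, -0.9, -3.7]
opening: 0.665
t 14.48 pos [0.4416 0.0268 0.1594] F [ 1.1 -0.9 -3.7] open 5.65 q [-0.21 -0.03  1.99 -0.    1.2   1.35]
turn [0.015 0.012 0.001]
shift cm [40.62 -0.07  3.05]
```

```bash
python3 -m jog '[[[2.8,-0.3,0],[0.01,0.01,0],0],[[2.8,-0.2,0],[0,0,0],0],[[2.8,0,0],[0,0,0],0],[[2.8,0,0],[0,0,0],0],[[2.8,0,0.3],[0,0,0],0],[[2.8,0,0.3],[0,0,0],0],[[2.8,0,0.3],[0,0,0],0],[[2.8,0,0.3],[0,0,0],0],[[2.8,0,0.3],[0,0,0],0],[[2.8,0,0.3],[0,0,0],0],[[2,0,0.3],[0,0,0],0],[[1,0,0],[0,0,0],0]]'; python3 s.py 0.477 -0.379 0.16
```

```text
time_s: 15.48
eef_pos: [0.4474, -0.3025, 0.1491]
eef_rot: [0.496, -0.502, 0.508, -0.494]
wrist_force: [-0.2, -1.3, -3.0]
opening: 0.663
t 15.48 pos [ 0.4474 -0.3025  0.1491] F [-0.2 -1.3 -3. ] open 5.63 q [-0.81  0.21  1.75 -0.01  1.2   0.77]
turn [ 0.022 -0.004 -0.008]
shift cm [ 7.63 -1.21  2.96]
```

```bash
python3 -m jog '[[[2,0,0.8],[0.02,-0.004,-0.008],0],[[2,0,0.8],[0,0,0],0],[[1.7,0,0.8],[0,0,0],0],[[0.7,0.05,0.3],[0,0,0],0],[[0,0.05,0],[0,0,0],0],[[0,0.05,-0.05],[0,0,0],0]]'; python3 s.py 0.477 -0.379 0.08; python3 - <<'E'
from wm import *
c=shot('w7'); P=cloud(c)
print('L',ring(P,np.array([.477,-.379]),.009,.016,.05))
E
```

```text
time_s: 15.98
eef_pos: [0.4684, -0.3675, 0.1397]
eef_rot: [0.499, -0.499, 0.506, -0.496]
wrist_force: [0.3, 0.6, -3.4]
opening: 0.666
t 15.98 pos [ 0.4684 -0.3675  0.1397] F [ 0.3  0.6 -3.4] open 5.66 q [-0.86  0.33  1.62 -0.    1.21  0.71]
turn [ 0.009 -0.003 -0.01 ]
shift cm [1.2  5.95 0.92]
L (array([ 0.4776, -0.3796]), 5443, array([ 0.4821, -0.3795], dtype=float32), array([0.091, 0.101], dtype=float32))
```

View pics/w7.png

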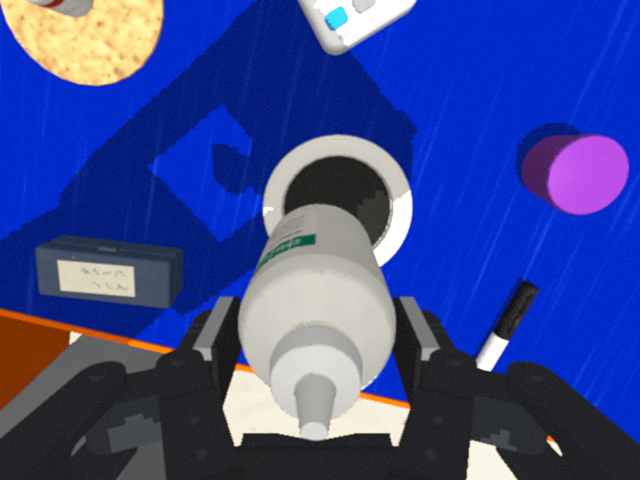

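Bottle held upright (centre (318,300)) just short of the empty large well (338,200).

```bash
python3 -m jog '[[[1,0.5,0.7],[0.008,-0.003,-0.01],0],[[0.2,1,0.2],[0,0,0],0],[[0,1,0],[0,0,0],0],[[0,0.05,-0.05],[0,0,0],0],[[0,0.05,-0.05],[0,0,0],0]]'; python3 s.py 0.4775 -0.3795 0.080
```

```text
time_s: 16.45
eef_pos: [0.4759, -0.3758, 0.1099]
eef_rot: [-0.501, 0.501, -0.5, 0.498]
wrist_force: [-0.1, 0.3, -3.6]
opening: 0.667
t 16.45 pos [ 0.4759 -0.3758  0.1099] F [-0.1  0.3 -3.6] open 5.67 q [-0.86  0.38  1.62 -0.    1.15  0.7 ]
turn [ 0.003  0.004 -0.002]
shift cm [0.38 2.99 0.16]
```

```bash
python3 -m jog '[[[0.3,0.8,0.15],[0.003,0.004,0],0],[[0.1,0.8,0],[0,0,0],0],[[0,0.6,-0.05],[0,0,0],0],[[0,0.2,-0.05],[0,0,0],0],[[0,0.05,-0.05],[0,0,0],0]]'; python3 s.py 0.4775 -0.3795 0.080
```

```text
time_s: 16.87
eef_pos: [0.4755, -0.379, 0.082]
eef_rot: [0.501, -0.499, 0.501, -0.499]
wrist_force: [-0.2, -0.3, -2.8]
opening: 0.665
t 16.87 pos [ 0.4755 -0.379   0.082 ] F [-0.2 -0.3 -2.8] open 5.65 q [-0.87  0.42  1.63  0.    1.1   0.7 ]
turn [ 0.001 -0.    -0.003]
shift cm [0.05 0.2  0.2 ]
```

```bash
python3 -m jog '[[[0,0.15,0.1],[0,0,0],0],[[0,0.12,0],[0,0,0],0],[[0,0.12,-0.05],[0,0,0],0]]'; python3 s.py 0.4775 -0.3795 0.080
```

```text
time_s: 17.12
eef_pos: [0.4766, -0.3791, 0.0796]
eef_rot: [0.501, -0.499, 0.501, -0.499]
wrist_force: [-2.3, 3.6, 7.7]
opening: 0.666
t 17.12 pos [ 0.4766 -0.3791  0.0796] F [-2.3  3.6  7.7] open 5.66 q [-0.87  0.43  1.62  0.    1.09  0.7 ]
turn [-0.    -0.    -0.004]
shift cm [ 0.04 -0.04  0.09]
```

```bash
python3 -m jog '[[[0,0,0],[0,0,0],6.5],[[0,0.05,-0.05],[0,0,0],8.5],[[0,0.05,-0.05],[0,0,0],8.5],[[0,0.05,-0.05],[0,0,0],8.5],[[0,0.05,-0.05],[0,0,0],8.5]]'; python3 s.py 0.4775 -0.3795 0.20; python3 -m jog '[[[0,-2,0],[0,0,0],8.5],[[0,-2.5,0],[0,0,0],8.5],[[0,-3,0],[0,0,0],8.5],[[0,-3,0],[0,0,0],8.5],[[0,-1.5,0],[0,0,0],8.5],[[-1,0,1],[0,0,0],8.5],[[-3,0,2.5],[0,0,0],8.5],[[-3,0,2.5],[0,0,0],8.5],[[-3,0,2.5],[0,0,0],8.5],[[-3,0,2.5],[0,0,0],8.5],[[-1,0,1],[0,0,0],8.5],[[0,0,0],[0,0,0],8.5]]'; python3 s.py 0.609 -0.221 0.022; python3 - <<'E'
from wm import *
c=shot('w8'); P=cloud(c); D=np.array([.609,-.221])
print('drop',ring(P,D,.02,.055,.013,.04)); 
c=shot('t8','top'); P=cloud(c); L=np.array([.4772,-.382])
print('L',ring(P,L,.010,.016,.05),'\nbody',ring(P,L,.05,.112,.029,.08),'\nnoz',ring(P,L,.118,.16,.012,.08))
q=P.reshape(-1,3);print('top z',np.nanmax(q[np.hypot(*(q[:,:2]-L).T)<.03][:,2]))
E
```

```text
time_s: 17.53
eef_pos: [0.4766, -0.3815, 0.081]
eef_rot: [-0.501, 0.499, -0.498, 0.502]
wrist_force: [0.5, 0.5, -0.0]
opening: 0.995
t 17.53 pos [ 0.4766 -0.3815  0.081 ] F [ 0.5  0.5 -0. ] open 8.45 q [-0.87  0.42  1.63  0.    1.09  0.7 ]
turn [-0.005 -0.     0.002]
shift cm [ -0.17 -11.9    0.15]
time_s: 18.53
eef_pos: [0.6007, -0.2328, 0.2006]
eef_rot: [-0.499, 0.497, -0.501, 0.502]
wrist_force: [-0.6, -0.9, -0.6]
opening: 0.994
t 18.53 pos [ 0.6007 -0.2328  0.2006] F [-0.6 -0.9 -0.6] open 8.45 q [-0.56  0.36  1.45  0.    1.33  1.02]
turn [-0.003 -0.007 -0.001]
shift cm [-1.17 17.86  0.77]
drop (array([ 0.6104, -0.2198]), 838, array([ 0.6108 , -0.21985], dtype=float32), array([0.025, 0.025], dtype=float32))
L (array([ 0.4774, -0.3823]), 375, array([ 0.4748, -0.3823], dtype=float32), array([0.105, 0.101], dtype=float32)) 
body (array([ 0.4764, -0.3816]), 420, array([ 0.4771 , -0.38185], dtype=float32), array([0.056, 0.058], dtype=float32)) 
noz (array([ 0.4769, -0.3815]), 115, array([ 0.47715, -0.3814 ], dtype=float32), array([0.025, 0.026], dtype=float32))
top z 0.14342637288859372
```

```bash
python3 -m jog '[[[-1.1,1,0.8],[0,-0.007,0],8.5],[[-0.2,2.5,0.1],[0,0,0],8.5],[[0,3,0],[0,0,0],8.5],[[0,2,-0.05],[0,0,0],8.5],[[0,0.05,-0.05],[0,0,0],8.5]]'; python3 s.py 0.610 -0.220 0.022
```

```text
time_s: 19.05
eef_pos: [0.6059, -0.2254, 0.1107]
eef_rot: [-0.499, 0.497, -0.501, 0.503]
wrist_force: [-0.9, 0.2, -1.5]
opening: 0.998
t 19.05 pos [ 0.6059 -0.2254  0.1107] F [-0.9  0.2 -1.5] open 8.48 q [-0.54  0.46  1.51  0.    1.17  1.04]
turn [-0.004 -0.008  0.001]
shift cm [-0.56  8.87  0.37]
```

```bash
python3 -m jog '[[[-0.6,1,0.4],[0,-0.008,0],8.5],[[-0.1,2.5,0],[0,0,0],7],[[0,2.5,0],[0,0,0],6],[[0,1.5,-0.05],[0,0,0],6],[[0,0.3,-0.05],[0,0,0],6],[[0,0.05,-0.05],[0,0,0],6]]'; python3 s.py 0.610 -0.220 0.022
```

```text
time_s: 19.55
eef_pos: [0.6099, -0.2212, 0.0307]
eef_rot: [-0.5, 0.498, -0.499, 0.504]
wrist_force: [-0.6, -0.8, 0.3]
opening: 0.703
t 19.55 pos [ 0.6099 -0.2212  0.0307] F [-0.6 -0.8  0.3] open 5.97 q [-0.53  0.57  1.54  0.    1.03  1.04]
turn [-0.007 -0.004  0.003]
shift cm [-0.12  0.87  0.  ]
```

```bash
python3 -m jog '[[[-0.1,0.6,0],[-0.007,-0.004,0.003],6],[[0,0.3,-0.03],[0,0,0],5],[[0,0.05,-0.05],[0,0,0],3],[[0,0.05,-0.05],[0,0,0],0],[[0,0.05,-0.05],[0,0,0],0],[[0,0.05,-0.05],[0,0,0],0]]'; python3 s.py 0.610 -0.220 0.022
```

```text
time_s: 20.05
eef_pos: [0.6111, -0.2222, 0.0247]
eef_rot: [-0.501, 0.499, -0.497, 0.503]
wrist_force: [-1.6, 0.7, -0.8]
opening: 0.283
t 20.05 pos [ 0.6111 -0.2222  0.0247] F [-1.6  0.7 -0.8] open 2.41 q [-0.53  0.58  1.53  0.    1.02  1.04]
turn [-0.007 -0.     0.004]
shift cm [-0.23  0.27 -0.11]
```

```bash
python3 -m jog '[[[0,-1.5,0],[-0.006,0,0],0],[[0,-2.5,0],[0,0,0],0],[[0,-3,0],[0,0,0],0],[[0,-2,-1],[0,0,0],0],[[0,-1,-2.5],[0,0,0],0],[[-0.5,0,-3],[0,0,0],0],[[-1,0,-3],[0,0,0],0],[[-1.5,0,-3],[0,0,0],0],[[-2.5,0,-2],[0,0,0],0],[[-3,0,-0.5],[0,0,0],0],[[-3.3,0,0],[0,0,0],0],[[-3.3,0,0],[0,0,0],0]]'; python3 s.py 0.4528 0.2302 0.0267
```

```text
time_s: 21.05
eef_pos: [0.4551, -0.073, 0.1305]
eef_rot: [-0.497, 0.498, -0.497, 0.508]
wrist_force: [1.4, 1.2, -0.3]
opening: 0.288
t 21.05 pos [ 0.4551 -0.073   0.1305] F [ 1.4  1.2 -0.3] open 2.45 q [-0.41  0.04  1.99 -0.01  1.11  1.17]
turn [-0.009 -0.01   0.012]
shift cm [-30.43  10.02  -0.62]
```

```bash
python3 -m jog '[[[-3.3,0,0],[-0.009,-0.01,0.012],0],[[-3.3,0,0],[0,0,0],0],[[-3.3,0,0],[0,0,0],0],[[-3.3,0,0],[0,0,0],0],[[-3.3,0,0],[0,0,0],0],[[-3.3,0,0],[0,0,0],0],[[-3.3,0,0],[0,0,0],0],[[-2.5,0,0],[0,0,0],0],[[-1.5,0,0],[0,0,0],0],[[-0.5,0.05,0],[0,0,0],0],[[0,0.05,0],[0,0,0],0]]'; python3 s.py 0.4528 0.2302 0.0267; python3 - <<'E'
from wm import *
c=shot('w9'); P=cloud(c)
print('S',ring(P,np.array([.4528,.2302]),.009,.016,.05))
E
```

```text
time_s: 21.97
eef_pos: [0.4531, 0.2218, 0.1341]
eef_rot: [0.505, -0.498, 0.496, -0.501]
wrist_force: [-0.6, 0.2, -0.6]
opening: 0.292
t 21.97 pos [0.4531 0.2218 0.1341] F [-0.6  0.2 -0.6] open 2.48 q [ 0.22  0.13  1.88 -0.    1.12  1.79]
turn [-0.011  0.005 -0.002]
shift cm [-0.82 10.74 -0.15]
S (array([0.4527, 0.2302]), 12500, array([0.4537 , 0.23025], dtype=float32), array([0.099, 0.102], dtype=float32))
```

View pics/w9.png

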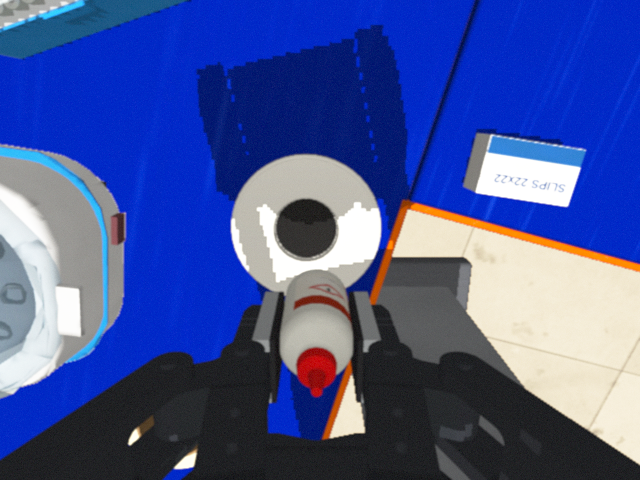

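Dropper upright in the pads at (317,330); small well empty at (306,228).

```bash
python3 -m jog '[[[-0.8,1.5,0],[-0.01,0.005,0],0],[[-0.1,2.5,0],[0,0,0],0],[[0,2,0],[0,0,0],0],[[0,0.7,-0.05],[0,0,0],0],[[0,0.05,-0.05],[0,0,0],0]]'; python3 s.py 0.4528 0.2302 0.0267
```

```text
time_s: 22.43
eef_pos: [0.4553, 0.2254, 0.0664]
eef_rot: [-0.5, 0.497, -0.5, 0.503]
wrist_force: [0.0, -0.1, -0.5]
opening: 0.286
t 22.43 pos [0.4553 0.2254 0.0664] F [ 0.  -0.1 -0.5] open 2.43 q [ 0.23  0.25  1.9  -0.    0.99  1.8 ]
turn [-0.006 -0.006 -0.001]
shift cm [-0.48  3.97 -0.27]
```

```bash
python3 -m jog '[[[-0.5,0.5,-0.2],[-0.006,-0.006,0],0],[[-0.1,1,0],[0,0,0],0],[[-0.1,1,-0.05],[0,0,0],0],[[0,0.4,-0.05],[0,0,0],0],[[0,0.05,-0.05],[0,0,0],0]]'; python3 s.py 0.4528 0.2302 0.0267
```

```text
time_s: 22.85
eef_pos: [0.4539, 0.2312, 0.037]
eef_rot: [-0.5, 0.498, -0.5, 0.501]
wrist_force: [-0.0, -0.0, -0.6]
opening: 0.286
t 22.85 pos [0.4539 0.2312 0.037 ] F [-0.  -0.  -0.6] open 2.43 q [0.24 0.31 1.9  0.   0.93 1.81]
turn [-0.003 -0.002 -0.001]
shift cm [ 0.11  1.03 -0.11]
```

```bash
python3 -m jog '[[[0.05,0.5,-0.1],[0,0,0],0],[[0,0.4,-0.03],[0,0,0],0],[[0,0.25,-0.05],[0,0,0],0],[[0,0.15,-0.05],[0,0,0],0]]'; python3 s.py 0.4528 0.2302 0.0267
```

```text
time_s: 23.18
eef_pos: [0.4531, 0.2312, 0.0261]
eef_rot: [-0.501, 0.498, -0.499, 0.501]
wrist_force: [-8.7, -4.2, 27.9]
opening: 0.286
t 23.18 pos [0.4531 0.2312 0.0261] F [-8.7 -4.2 27.9] open 2.43 q [ 0.24  0.32  1.91 -0.    0.9   1.81]
turn [-0.005 -0.001 -0.001]
shift cm [ 0.1  -0.06 -0.03]
```

Seated on the floor. Release, rise straight up, back off a little, then check everything.

```bash
python3 -m jog '[[[0,-0.05,0],[0,0,0],4],[[0,0.05,-0.05],[0,0,0],6],[[0,0.05,-0.05],[0,0,0],8.5],[[0,0.05,-0.05],[0,0,0],8.5],[[0,-1,0],[0,0,0],8.5],[[0,-3,0],[0,0,0],8.5],[[0,-3,0],[0,0,0],8.5],[[0,-3,0],[0,0,0],8.5],[[0,-3,0],[0,0,0],8.5],[[0,-3,0],[0,0,0],8.5],[[0,0,0],[0,0,0],8.5],[[0,0.05,-0.05],[0,0,0],8.5]]'; python3 s.py; python3 - <<'E'
from wm import *
c=shot('w10'); P=cloud(c); S=np.array([.4528,.2302])
print('S',ring(P,S,.009,.016,.05),'\ndrop',ring(P,S,.02,.058,.013,.04)); q=P.reshape(-1,3); q=q[(np.hypot(*(q[:,:2]-S).T)<.025)&(q[:,2]<.1)];print(q[:,2].max())
a=shot('s10','scene'); b=shot('t10','top'); P=cloud(b)
o=np.load('pics/top0.npz'); P0=cloud({k:o[k] for k in o})
for n,p in dict(carton=(219,252),slides=(346,275),timer=(410,204),purple=(470,247)).items():
    x=ray(b,*p,.012)[:2]
    print(n,[(lambda r:r and (r[2],r[3]))(ring(Q,x,.009,.1,.03,.055) if n!='x' else 0) for Q in(P0,P)])
M=np.array([.481,-.08]);print('tub',ring(P,M,.040,.055,.024,.05)); L=np.array([.4772,-.382]); print('sal',ring(P,L,.05,.112,.029,.08))
cv2.imwrite('pics/fin.png',np.hstack([b['frame'][150:350,120:520],a['frame'][150:350,180:580]])[:,:,::-1])
E
```

```text
time_s: 24.18
eef_pos: [0.4483, 0.2308, 0.1946]
eef_rot: [0.501, -0.499, 0.499, -0.501]
wrist_force: [-0.7, -1.7, -1.5]
opening: 0.993
t 24.18 pos [0.4483 0.2308 0.1946] F [-0.7 -1.7 -1.5] open 8.44 q [ 0.24  0.06  1.82 -0.    1.26  1.81]
turn [-0.004 -0.001 -0.001]
S (array([0.4525, 0.2303]), 9693, array([0.4522 , 0.23025], dtype=float32), array([0.101, 0.102], dtype=float32)) 
drop (array([0.4526, 0.2325]), 895, array([0.45285, 0.23235], dtype=float32), array([0.025, 0.025], dtype=float32))
0.0727318679923963
carton [(array([0.4947 , 0.08735], dtype=float32), array([0.042, 0.063], dtype=float32)), (array([0.49555, 0.0873 ], dtype=float32), array([0.04 , 0.063], dtype=float32))]
slides [(array([ 0.43685, -0.2253 ], dtype=float32), array([0.044, 0.089], dtype=float32)), (array([ 0.4369, -0.2254], dtype=float32), array([0.044, 0.089], dtype=float32))]
timer [(array([ 0.6174 , -0.38755], dtype=float32), array([0.079, 0.078], dtype=float32)), (array([ 0.61715, -0.3877 ], dtype=float32), array([0.079, 0.078], dtype=float32))]
purple [(array([ 0.50605, -0.52775], dtype=float32), array([0.045, 0.048], dtype=float32)), (array([ 0.50595, -0.52775], dtype=float32), array([0.045, 0.047], dtype=float32))]
tub (array([ 0.4785, -0.0838]), 295, array([ 0.47785, -0.08315], dtype=float32), array([0.044, 0.044], dtype=float32))
sal (array([ 0.4765, -0.3815]), 423, array([ 0.4771 , -0.38185], dtype=float32), array([0.056, 0.058], dtype=float32))
```

View pics/fin.png

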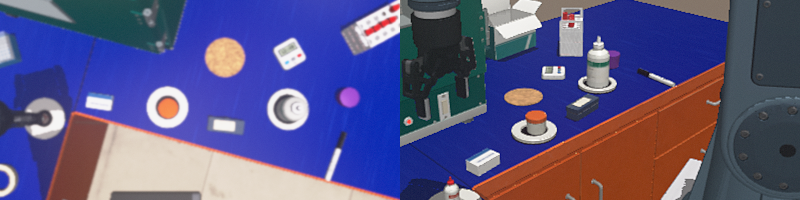

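View pics/w10.png

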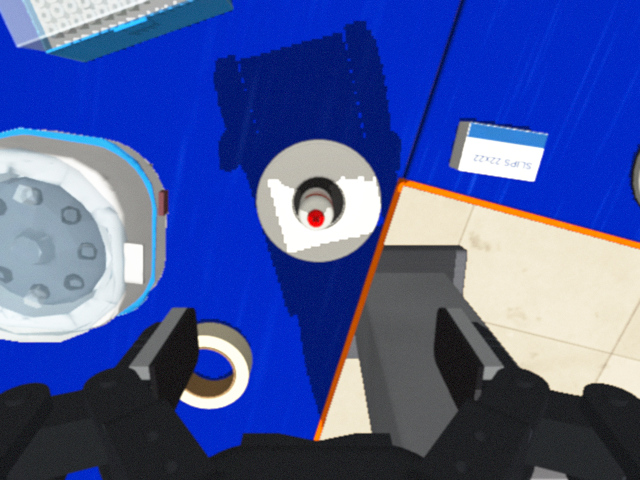

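The pictures show all three containers upright in their own wells: the dropper's nozzle at (316,217) in the wrist view, the tub at (168,107) and the tall bottle at (290,107) in the top crop. The mat is empty and nothing else has moved.

```bash
python3 -c "
from bench import ctrl
print(ctrl.hand_in())"
```

```text
the job is handed in; nothing more can be done
None
```

I moved all three containers to their proper holders and handed the job in at about 24 s of the 112 s allowed. I parked the dropper bottle on the cork mat, moved the tub from the large to the medium holder and the tall bottle from the small to the large one. The dropper bottle then went from the mat into the small holder.

**Final checks:**

| Container | Holder | Offset from well centre | Play allowed each way | Height |
|---|---|---|---|---|
| Dropper bottle | small | about 2 mm | 9 mm | top at 73 mm (about 72 mm expected when seated) |
| Tub | medium | about 5 mm | 8.5 mm | lid found at the right level, but its exact height was not measured |
| Tall bottle | large | about 1 mm | 9 mm | top at 143 mm (141 mm expected when seated) |

- **Surroundings:** the carton, slide box, timer and purple look-alike are within 1 mm of where they started. The gripper was open and clear of everything at hand-in.
- **Forces:** the highest wrist force in the readings I took was about 28 N down when the tub and the dropper bottle touched the well floor.

**What disagreed or went wrong:**
- **Camera offset:** the top and scene cameras differed by about 5 mm, so I used close wrist-camera measurements instead.
- **First grip on the dropper:** the arm drifted up a few millimetres while the fingers closed, so I opened and gripped the dropper again at the right height.
- **Tub height reading:** one depth reading taken to check the tub's height picked up the gripper, so I discarded it.

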